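# Set the clamp gap on a lab holder with a gauge blade

## Task

Slide the blade of the blue-handled gauge flat into the gap under the white clamp plate until its tip just meets the hidden stop inside, without shoving the stop out of its setting. Let go of the gauge, leave it there, and then gently press the clamp plate down by its red knob until it sits level on the blade. Leave the other things on the bench where they are.

Things in the scene. Friction and masses are not known exactly. Their poses are not given: they have to be found in the camera images.
- gauge: Gauge to use: flat steel blade 138 long x 50 wide x 6 thick with an upright blue grip tab on top. It lies flat, tab up, on a 2 mm blue mat. Origin: underside, below the middle of the tab. x points along the blade to its tip, y across, z up. The blade runs from x = -18 to x = +120 mm. 120 to 225 g. The black line across the blade is only a mark.
- gauge_grip (a point): Middle of the gauge's blue grip tab, 30 mm above the gauge's underside. The tab is 44 long (x), 14 wide (y), from 6 to 46 mm above the underside.
- gauge_tip (a point): Middle of the end face of the blade's tip: 120 mm ahead of the gauge's origin, 3 mm above its underside. The last 10 mm of the blade narrow to 45 wide. Axes as the gauge's.
- holder: Clamp holder fixed to the bench: slate-blue base 110 wide (y), from x = -100 to +105 mm, its flat top (the bed) 30 mm above the bench. Origin: on the bench, below the middle of the gap's mouth; x points level into the gap, y across it, z up. The bed before the mouth is a free apron. Two 12 mm guide rods at x = 41, y = +-44 rise to 92 mm above the bench.
- gap_mouth (a point): Middle of the mouth of the gap, on the bed, 30 mm above the bench. The gap runs to holder x = 91 mm between two steel side rails (inner faces at y = +-27.5, 10 mm tall, x = 1 to 93), under the white clamp plate; a dark hood (x = 84 to 104, top 45 mm above the bench) closes its far end.
- gap_end (a point): Far end of the gap, on the bed, 91 mm from the mouth. Before it, under the plate and hard to see, a brass stop stands on the bed (8 long, 14 wide at y = 0, 11 tall). Its front face is 58 to 79 mm from the mouth, different each time, not reported: find it by touch. Pushed with more than about 20 N it slides back out of its setting.
- clamp_top (a point): Centre of the top of the red press knob (36 diameter, 14 tall) in the middle of the white clamp plate, over holder x = 41, y = 0 mm. z is the plate's normal. 26 mm above the plate's underside, so 62 mm above the bench when the plate sits level on the 6 mm blade. The plate slides up and down on stiff guides: 6 to 10 N of pressing moves it. A crossbar runs beneath the knob to the rods.
- clamp_edge (a point): Middle of the upper front edge of the white clamp plate (84 long, x = -1 to 83, 52 wide, 12 thick; two runners under its sides leave a channel for the stop). The plate rocks up to 0.08 rad about the crossbar; it starts raised 17 to 21 mm above the bed and may be rocked.
- spare_gauge: Spare gauge, same shape but with an orange tab, lying on the bench; leave alone. Origin and axes as the blue gauge's.
- beaker: Glass beaker, 72 diameter, 95 tall, standing; leave alone. Origin: centre of its underside.
- amber_bottle: Amber bottle with blue cap, 70 diameter, 150 tall; leave alone. Origin: centre of its underside.
- jar: Small white jar with green cap, 34 diameter, 50 tall, standing between holder and mat; leave alone. Origin: centre of its underside.
- screwdriver: Yellow-handled screwdriver, 150 long, lying across behind the holder; leave alone.
Mind the look-alikes: they are no part of the job. What is shaped like the holder but pink or purple is not meant.

How it is judged:
On the way:
1. the blue gauge's blade lies in the gap with its tip at the stop (within 3 mm), let go, while the clamp plate is still up (x of stop_face in the frame of gauge_tip below 0.0035 m and x of gauge_tip in the frame of holder between 0.05 and 0.085 m and y of gauge_tip in the frame of holder between -0.012 and 0.012 m and z of gauge_tip in the frame of holder between 0.029 and 0.037 m and angle between the x axis of gauge and the x axis of holder, either way round below 0.08 rad and angle between gauge's own z axis and vertical below 0.04 rad and z of clamp_top in the frame of holder above 0.067 m and contact force between the fingers and gauge below 0.1 N), for 0.2 s.
At the end, for the whole second after the job is handed in: The blue gauge's blade lies flat in the middle of the gap, on the bed (within 0.04 rad of level, within 0.08 rad of the gap's direction), tip within 3 mm of the stop; the clamp plate is down on the blade (knob top under 63.8 mm above the bench) and level within 0.025 rad; everything is at rest (x of stop_face in the frame of gauge_tip below 0.0035 m and x of gauge_tip in the frame of holder between 0.05 and 0.085 m and y of gauge_tip in the frame of holder between -0.012 and 0.012 m and z of gauge_tip in the frame of holder between 0.029 and 0.037 m and angle between the x axis of gauge and the x axis of holder, either way round below 0.08 rad and angle between gauge's own z axis and vertical below 0.04 rad and z of clamp_top in the frame of holder below 0.0638 m and angle between clamp_top's own z axis and vertical below 0.025 rad and linear speed of gauge below 0.01 m/s); the robot touches nothing.
It fails at once if the stop is shoved more than 3 mm from its setting (distance of stop_face from where it was at the start of the episode above 0.003 m).
It fails at once if the robot presses on the holder or its clamp plate with more than 40 N (contact force between any of the arm, the fingers and holder above 40 N).
It fails at once if another thing on the bench (spare gauge, beaker, bottle, jar, screwdriver) is moved more than 30 mm (distance of any of spare_gauge, beaker, amber_bottle, jar, screwdriver from where it was at the start of the episode above 0.03 m).
It also fails if it takes over 54 s, if anything falls off the work surface, if the arm or the gripper's body presses on something with over 40 N, if the wrist force passes 120 N, or if a joint passes its speed limit or range.

## Robot

A 7-joint arm with a two-finger parallel gripper is mounted at the origin on the work surface. World frame = base frame: x ahead of the robot, y to its left, z up, the work surface at z = 0. Lengths are in m, angles in rad, forces in N, time in s.
With the tool pointing down it reaches from about 0.425 to 0.925 m from the base axis. Payload 6.8 kg.
Tool frame: the origin (TCP) lies at the very end of the fingers, on their centre line; the grasp point (between the pads) lies 19 mm behind it (grip_point_offset is the distance from the TCP to the grasp point, in m); z points along the fingers, y is the line along which they close (so a half turn about z gives the same grasp; the last joint's range is limited). The gripper opens to 85 mm and grips with 20 to 120 N. Pads are 22 mm wide; open, the fingers measure 114 mm over their backs; the gripper's body (76 mm by 85 mm) begins 54 mm behind the grasp point. The pads swing forward as they close: fully open they stand 13 mm farther back than shut.
Start: joints at [-1.284, 0.477, 0.022, 1.555, -0.011, 1.109, -0.083], TCP at [0.26, 0.623, 0.231] pointing down, gripper open.
Joint ranges: [-2.96, 2.96], [-0.34, 2.1], [-1.41, 1.46], [0.24, 2.44], [-1.37, 4.51], [0.17, 1.92], [-2.96, 2.96]. Speed limits (rad/s): [2.39, 2.39, 3.14, 3.14, 3.14, 3.14, 3.14].

## Interface

Orientations are given as a unit quaternion [w, x, y, z].
In Python, from station import * gives the robot as it stands.
- The arm moves only by the tool carry_out, never from a script. Its argument "rows" is text: rows parted by semicolons, each of 4 numbers parted by spaces: the shift along the world's x, y, z in mm, then the turn about the world's z in degrees. In form: dx dy dz yaw; .... A call has 1 to 10 rows; each row shifts and turns the commanded pose from where the row before left it; what a row does not reach is not made up. A row lasts 1/8 s, in which the tool goes at most 62.5 mm and 10.7 degrees, less where a joint would pass 70% of its speed; a pose out of reach is approached as far as the arm can. A call is refused whole if a number of a shift passes 62.5 or a number of a turn 10.7, either way. A call with a gripper value outside its range is refused whole. "claw" is the finger opening in mm, from 0 to 85.4, set as the call begins (left out, the last holds). The fingers move at their own pace and stop on an object; "force" is the grip in N (left out, the last holds). Time passes only in rows, so rows that do not move let the fingers close. It gives the time, the measured TCP pose, the force, the opening and the grip force at its end, in the units of the state.
- get_obs(): the state, without advancing time (a new reading comes with each control period).
- read_camera(name): name is "scene" or "side" or "wrist"; returns a dict with "img" (384x512x3 uint8, blue, green, red), "fov_y" (degrees; the focal length in pixels is half the picture's height over the tangent of half this angle, whatever the lens; pixels are square), "cx", "cy" (the principal point, pixels), "world_to_cam" (4x4, takes a point from world to camera coordinates). Camera axes: x right, y up, looking along -z (the intrinsics and any distortion apply to the point x, -y, -z); pixel columns grow to the right and rows downward; lengths in m; the calibration is good to about 2 mm. A picture is of the moment at which its call begins. There is no depth.
- hand_in(): hands the job in; it is judged then, once.
Trained networks look in the newest picture that a camera, given by its name, has taken for a name from the list of things; names that differ only in an ending like _2 or _b are one class to them, and where a whole thing is asked for, a point or a joint stands for the part that bears it (a point fixed in the world has none). Each returns a list of dicts, best first, with "confidence" (0 to 1); they miss things now and then, are a little off and sometimes report something else, mostly with a low value. They report only what shows in the picture. A call takes as long as a camera call. They do not tell look-alikes from the thing itself.
- recognise(camera, thing): "centre" ([column, row] in pixels, amid what is visible of it).
- outline_of(camera, thing): "pixels" (384x512 bool, what is visible of it) and "centre" ([column, row] in pixels, amid what is visible of it).
- place_of(camera, thing): "centre" ([column, row] in pixels: a listed point, or the origin of a listed thing).
The state is a dict: "t": time; "q": joint angles; "joint_vel": joint speeds; "joint_torque": joint torques, N m; "eef_pos": TCP position; "tool_rot": TCP orientation; "contact_force": force on the tool from outside, world axes, zero at the start; "torque": the same for the moment, N m; "gripper_width": opening from 0.0 (shut) to 1.0 (fully open); "grasp_force": force on a finger pad.
Only numpy, scipy, OpenCV 4.12 (cv2) and the standard library are available. Lean on these libraries where they do the work, as an engineer would, in place of code of your own. Each camera call takes 0.05 s, during which the arm holds its last target. There are 200 camera calls.

## Working session

There is one attempt and no reset: what is moved stays moved. The work goes in short steps, Python scripts to look and compute and a tool call to move; the robot and the scene stay as the last step left them, time stands still between calls to the robot, and variables do not carry over. Pictures are saved under pics/ and viewed, at most 12 in all, crops included, and the job is handed in when it is done.

Besides the shell and the picture viewer there is one more tool, called in YAML: its name, and indented under it one key for each argument. carry_out: Moves the arm, as the interface text tells. Its arguments: {"type":"object","properties":{"rows":{"type":"string"},"claw":{"type":"number"},"force":{"type":"number"}},"required":["rows"]}

```bash
mkdir -p pics; cat > h.py <<'E'
from station import *
import numpy as np, cv2
def cam(n):
    c=read_camera(n); c['f']=c['img'].shape[0]/2/np.tan(np.radians(c['fov_y'])/2); return c
def ray(c,uv):
    M=np.array(c['world_to_cam']);R=M[:3,:3];t=M[:3,3]
    d=np.array([(uv[0]-c['cx'])/c['f'],-(uv[1]-c['cy'])/c['f'],-1.])
    d=R.T@d; return -R.T@t,d/np.linalg.norm(d)
def atz(c,uv,z):
    o,d=ray(c,uv); return o+d*(z-o[2])/d[2]
def tri(rs):
    A=0;b=0
    for o,d in rs:
        P=np.eye(3)-np.outer(d,d);A=A+P;b=b+P@o
    x=np.linalg.solve(A,b); return x,[round(1e3*np.linalg.norm((np.eye(3)-np.outer(d,d))@(x-o)),1) for o,d in rs]
def proj(c,p):
    M=np.array(c['world_to_cam']);q=M[:3,:3]@np.array(p)+M[:3,3]
    return [c['cx']+c['f']*q[0]/-q[2],c['cy']-c['f']*q[1]/-q[2]]
E
python3 - <<'E'
from h import *
ims=[]
for n in ['scene','side','wrist']:
    c=cam(n); print(n,{k:np.round(v,3) for k,v in c.items() if k in('fov_y','cx','cy')},[k for k in c]); cv2.imwrite(f'pics/{n}0.png',c['img'])
    for t in ['gauge','gauge_grip','gauge_tip','holder','gap_mouth','gap_end','clamp_top','clamp_edge','jar','beaker','amber_bottle','spare_gauge']:
        print(n,t,[(np.round(r['centre']).tolist(),round(r['confidence'],2),np.round(atz(c,r['centre'],{'gauge':.002,'gauge_grip':.032,'gauge_tip':.005,'gap_mouth':.03,'gap_end':.03,'clamp_top':.075,'clamp_edge':.06}.get(t,0)),3)[:2].tolist()) for r in place_of(n,t)[:3]])
    ims.append(c['img'])
cv2.imwrite('pics/a.png',np.vstack(ims[:2])[:, :]) 
print(get_obs())
E
```

```text
scene {'fov_y': np.float64(45.503), 'cx': np.float64(254.787), 'cy': np.float64(197.881)} ['img', 'fov_y', 'cx', 'cy', 'world_to_cam', 'f']
scene gauge [([212.0, 250.0], 0.91, [0.552, -0.195])]
scene gauge_grip [([210.0, 238.0], 0.78, [0.531, -0.182])]
scene gauge_tip [([233.0, 275.0], 0.76, [0.673, -0.202])]
scene holder [([208.0, 195.0], 0.89, [0.34, -0.056]), ([306.0, 212.0], 0.84, [0.624, 0.153]), ([261.0, 149.0], 0.84, [0.263, 0.26])]
scene gap_mouth [([205.0, 189.0], 0.82, [0.334, -0.063]), ([263.0, 146.0], 0.8, [0.279, 0.253]), ([141.0, 239.0], 0.66, [0.394, -0.353])]
scene gap_end [([215.0, 205.0], 0.94, [0.42, -0.082]), ([270.0, 158.0], 0.87, [0.353, 0.224]), ([321.0, 220.0], 0.84, [0.7, 0.146])]
scene clamp_top [([138.0, 238.0], 0.93, [0.423, -0.37]), ([316.0, 203.0], 0.86, [0.661, 0.153]), ([264.0, 142.0], 0.75, [0.307, 0.236])]
scene clamp_edge [([304.0, 198.0], 0.83, [0.613, 0.15]), ([206.0, 181.0], 0.8, [0.329, -0.053]), ([140.0, 234.0], 0.74, [0.398, -0.354])]
scene jar [([255.0, 216.0], 0.63, [0.524, 0.008])]
scene beaker [([353.0, 186.0], 0.72, [0.64, 0.376])]
scene 
[... 1921 characters left out ...]
ray([-1.28407712,  0.47702742,  0.02240271,  1.55541183, -0.01146583,
        1.1092826 , -0.08315921]), 'joint_vel': array([-0.00063968,  0.00035449, -0.00135692, -0.00044316, -0.00029753,
        0.00100976, -0.00100191]), 'joint_torque': array([-1.04089984e-04, -5.96310818e+01,  1.60628311e+00, -2.81538856e+01,
        1.24579712e-02,  1.64906556e-03,  6.40646448e-06]), 'eef_pos': array([0.25964357, 0.62308166, 0.23128456]), 'tool_rot': array([ 9.45378182e-06,  1.96163066e-01,  9.80571288e-01, -1.35202448e-06]), 'contact_force': array([-0.01118925,  0.36212625,  1.07180236]), 'torque': array([ 0.01206022,  0.02532674, -0.05889151]), 'grasp_force': 0.0, 'gripper_width': 0.9980500234312657}
```

View images.

View pics/scene0.png

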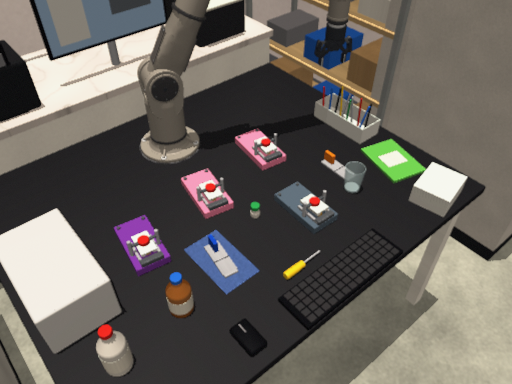

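View pics/side0.png

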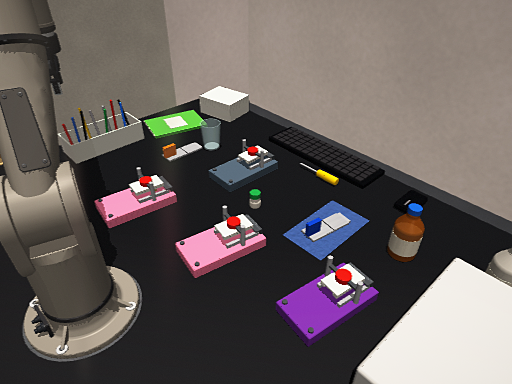

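carry_out:
  rows: "30 -47 0 2.2;30 -47 0 2.2;30 -47 0 2.2;30 -47 0 2.2;30 -47 0 2.2;30 -47 0 2.2;30 -47 0 2.2;30 -47 0 2.2;30 -47 0 2.2;0 0 0 0"

```text
t: 3.2
eef_pos: [0.5322, 0.1945, 0.2316]
tool_rot: [0.001, 0.029, 1.0, -0.001]
contact_force: [1.1, 0.1, 0.5]
gripper_width: 0.996
grasp_force: 0.0
```

```bash
python3 - <<'E'
from h import *
c=cam('wrist');cv2.imwrite('pics/w1.png',c['img'])
M=np.array(c['world_to_cam']);print(-M[:3,:3].T@M[:3,3],M[2,:3],get_obs()['eef_pos'],get_obs()['tool_rot'])
for t,z in dict(holder=0,gap_mouth=.03,gap_end=.03,clamp_top=.075,clamp_edge=.061,jar=0).items():
    print(t,[(np.round(r['centre']).tolist(),round(r['confidence'],2),np.round(atz(c,r['centre'],z),3)[:2].tolist()) for r in place_of('wrist',t)[:3]])
E
```

```text
[0.451692   0.19930372 0.37319026] [-0.31529062  0.01936971  0.94879747] [0.53070465 0.19775578 0.23145059] [ 2.41915512e-04  2.71405697e-02  9.99631583e-01 -1.70602628e-04]
holder [([233.0, 214.0], 0.9, [0.605, 0.16])]
gap_mouth [([232.0, 224.0], 0.76, [0.607, 0.161])]
gap_end [([232.0, 285.0], 0.63, [0.696, 0.154])]
clamp_top [([226.0, 276.0], 0.56, [0.651, 0.154])]
clamp_edge [([226.0, 232.0], 0.67, [0.603, 0.157])]
jar [([108.0, 160.0], 0.72, [0.523, 0.009])]
```

View pics/w1.png

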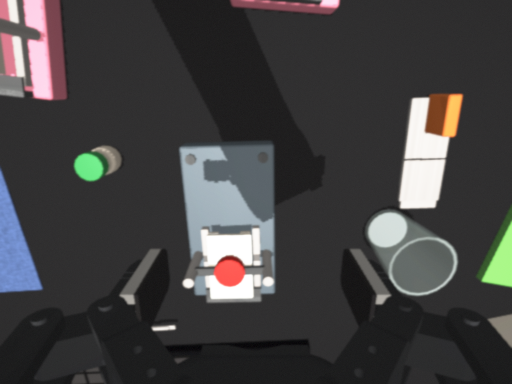

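```bash
cat >> h.py <<'E'
def top(c,mask,z):
    v,u=np.nonzero(mask); M=np.array(c['world_to_cam']);R=M[:3,:3];o=-R.T@M[:3,3]
    d=np.stack([(u-c['cx'])/c['f'],-(v-c['cy'])/c['f'],-np.ones(len(u))])
    d=R.T@d; return (o[:,None]+d*(z-o[2])/d[2])[:2].T
E
python3 - <<'E'
from h import *
c=cam('wrist');h=cv2.cvtColor(c['img'],cv2.COLOR_BGR2HSV)
print(h[190,230],h[160,200],h[270,268],h[100,100])
# slate mask
m=(h[...,0]>90)&(h[...,0]<125)&(h[...,1]>40)&(h[...,1]<140)&(h[...,2]>45)
m[:,:150]=0;m[:,330:]=0
m=cv2.morphologyEx(m.astype(np.uint8),cv2.MORPH_OPEN,np.ones((3,3)))
n,l,s,_=cv2.connectedComponentsWithStats(m);k=1+s[1:,4].argmax();m=l==k
print(s[k])
P=top(c,m,.03)
rows=[]
for x in np.arange(.515,.60,.005):
    q=P[abs(P[:,0]-x)<.0025]; 
    if len(q)>10: rows.append((x,q[:,1].min(),q[:,1].max()))
r=np.array(rows)
for j in (1,2): print(np.polyfit(r[:,0]-.6,r[:,j],1))
print(np.round(r,4)); print('front x',P[:,0].min())
cs={'wrist':c,'scene':cam('scene'),'side':cam('side')}
for t,rf in dict(clamp_top=(.65,.153,.075),gap_mouth=(.607,.155,.03),gap_end=(.70,.152,.03),clamp_edge=(.606,.155,.061)).items():
    rs=[]
    for n,cc in cs.items():
        p=proj(cc,rf)
        L=[x for x in place_of(n,t) if np.hypot(*(np.array(x['centre'])-p))<14]
        if L: rs.append(ray(cc,L[0]['centre']))
    if len(rs)>1: print(t,len(rs),tri(rs))
E
```

```text
[100  30 193] [102  31 190] [105  17  59] [ 0  0 48]Traceback (most recent call last):
  File "<stdin>", line 8, in <module>
ValueError: attempt to get argmax of an empty sequence
```

carry_out:
  rows: "-4 -50 0 -1;-4 -50 0 -1;-4 -50 0 -1;-4 -50 0 -1;-4 -50 0 -1;-4 -50 0 -1;-4 -50 0 -1;-4 -40 0 -1;0 0 0 0"

```text
t: 4.72
eef_pos: [0.4968, -0.1931, 0.2315]
tool_rot: [0.0, 0.097, 0.995, -0.001]
contact_force: [-0.3, 0.4, 1.0]
gripper_width: 0.999
grasp_force: 0.0
```

```bash
python3 - <<'E'
from h import *
print(get_obs()['eef_pos'],get_obs()['tool_rot'])
cs={'wrist':cam('wrist'),'scene':cam('scene'),'side':cam('side')}
c=cs['wrist'];cv2.imwrite('pics/w2.png',c['img'])
for t in ['gauge','gauge_grip','gauge_tip']:
    rs=[];
    for n,cc in cs.items():
        L=[x for x in place_of(n,t) if np.hypot(*(atz(cc,x['centre'],.01)[:2]-[.6,-.2]))<.12]
        if L: rs.append(ray(cc,L[0]['centre'])); print(t,n,np.round(L[0]['centre'],1),L[0]['confidence'],atz(cc,L[0]['centre'],{'gauge':.002,'gauge_grip':.032,'gauge_tip':.005}[t])[:2].round(4))
    if len(rs)>1: print(t,tri(rs))
o=outline_of('wrist','gauge')
if o: print(cv2.minAreaRect(top(c,o[0]['pixels'],.008).astype(np.float32)*1000))
E
```

```text
[ 0.49684736 -0.19309197  0.23153018] [ 1.50104794e-04  9.69441116e-02  9.95289577e-01 -6.88754114e-04]
gauge wrist [264.2 196. ] 0.75 [ 0.5469 -0.1905]
gauge scene [212.1 248.8] 0.85 [ 0.5493 -0.1908]
gauge side [310.6 234.6] 0.83 [ 0.5429 -0.188 ]
gauge (array([ 0.54660111, -0.18881128, -0.00066426]), [np.float64(2.1), np.float64(1.0), np.float64(2.8)])
gauge_grip wrist [268.1 203.3] 0.85 [ 0.5466 -0.1865]
gauge_grip scene [211.2 241.2] 0.87 [ 0.5436 -0.1879]
gauge_grip side [313.2 225.7] 0.64 [ 0.5475 -0.1894]
gauge_grip (array([ 0.54587382, -0.18843068,  0.03351416]), [np.float64(2.0), np.float64(1.0), np.float64(1.8)])
gauge_tip wrist [270.  277.9] 0.62 [ 0.6691 -0.205 ]
gauge_tip scene [231.  272.8] 0.69 [ 0.663 -0.203]
gauge_tip side [344.3 217.1] 0.84 [ 0.6651 -0.2078]
gauge_tip (array([ 0.66569204, -0.2056264 ,  0.00697327]), [np.float64(1.9), np.float64(1.9), np.float64(3.0)])
((596.1727294921875, -195.11915588378906), (49.095985412597656, 140.28465270996094), 80.73916625976562)
```

View pics/w2.png

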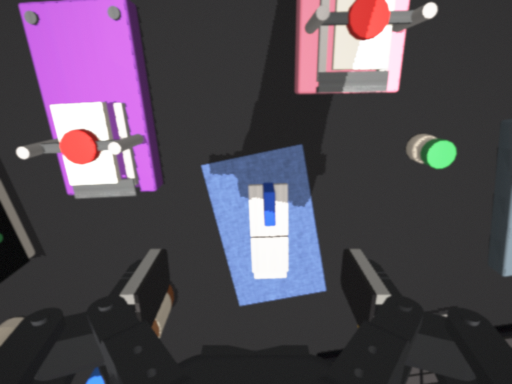

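carry_out:
  rows: "10 1 -35 1;10 1 -35 1;10 1 -35 0;10 1 -30 0;9 1 -25 0;0 0 -20 0;0 0 -15 0;0 0 0 0"

```text
t: 6.38
eef_pos: [0.5458, -0.1848, 0.0354]
tool_rot: [-0.001, 0.077, 0.997, 0.0]
contact_force: [-0.9, 0.5, 0.7]
gripper_width: 1.003
grasp_force: 0.0
```

```bash
python3 - <<'E'
from h import *
print(get_obs()['eef_pos'],get_obs()['tool_rot'])
c=cam('wrist');cv2.imwrite('pics/w3.png',c['img'])
h=cv2.cvtColor(c['img'],cv2.COLOR_BGR2HSV);m=(h[...,0]>105)&(h[...,0]<130)&(h[...,1]>215)&(h[...,2]>60)
m=cv2.morphologyEx(m.astype(np.uint8),cv2.MORPH_OPEN,np.ones((3,3)))
n,l,s,ce=cv2.connectedComponentsWithStats(m);print(s[1:],ce[1:])
for r in place_of('wrist','gauge_grip'): print(r['confidence'],r['centre'],atz(c,r['centre'],.032))
E
```

```text
[ 0.54583413 -0.18475028  0.03540303] [-1.02522960e-03  7.69465008e-02  9.97034687e-01  1.31454340e-04]
[] []
0.74 [252.5, 251.7] [ 0.54771235 -0.18630343  0.032     ]
```

View pics/w3.png

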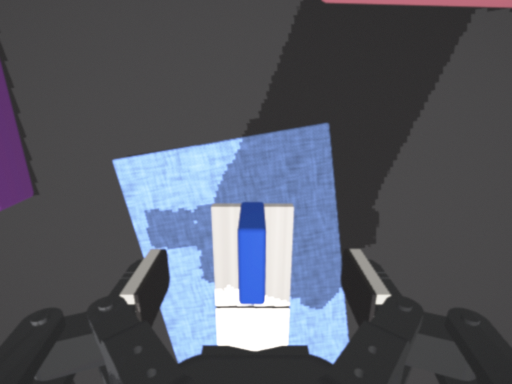

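carry_out:
  rows: "0 -2 -10 0;0 0 -9 0;0 0 0 0"

```text
t: 6.85
eef_pos: [0.546, -0.1867, 0.0165]
tool_rot: [-0.001, 0.077, 0.997, 0.0]
contact_force: [-0.4, -0.6, -0.2]
gripper_width: 1.003
grasp_force: 0.0
```

carry_out:
  rows: "0 0 0 0;0 0 0 0;0 0 0 0;0 0 0 0;0 0 0 0"
  claw: 5
  force: 50

```text
t: 7.48
eef_pos: [0.5468, -0.1869, 0.0175]
tool_rot: [0.0, 0.077, 0.997, 0.0]
contact_force: [-0.6, 0.8, 2.5]
gripper_width: 0.155
grasp_force: 49.4
```

carry_out:
  rows: "0 0 10 0;0 0 25 0;0 0 40 0;0 20 40 0.5;-5 45 20 0.5;-5 45 0 0.5;-5 45 0 0.5;-5 45 0 0.5;-5 45 0 0.5;-5 45 0 0.5"

```text
t: 8.72
eef_pos: [0.516, 0.1043, 0.1527]
tool_rot: [0.0, 0.046, 0.999, 0.0]
contact_force: [1.2, -0.7, -1.7]
gripper_width: 0.156
grasp_force: 48.9
```

```bash
cat > w1.py <<'E'
from h import *
from scipy.spatial.transform import Rotation as Ro
def T(p,q):
    A=np.eye(4);A[:3,:3]=Ro.from_quat(np.roll(q,-1)).as_matrix();A[:3,3]=p;return A
c=cam('wrist');ob=get_obs()
X=np.array(c['world_to_cam'])@T(ob['eef_pos'],ob['tool_rot'])
c['world_to_cam']=X@np.linalg.inv(T([0.53070465,0.19775578,0.23145059],[2.41915512e-04,2.71405697e-02,9.99631583e-01,-1.70602628e-04]))
im=cv2.imread('pics/w1.png')
E
python3 - <<'E'
from w1 import *
print(ob['eef_pos'],ob['tool_rot'],ob['contact_force'],ob['gripper_width'])
M=c['world_to_cam'];print(-M[:3,:3].T@M[:3,3],M[2,:3])
h=cv2.cvtColor(im,cv2.COLOR_BGR2HSV)
print(h[152:160:2,225],h[190,180:192:2],h[190,265:280:2])
m=((h[...,0]>90)&(h[...,0]<115)&(h[...,1]>25)&(h[...,2]>55)).astype(np.uint8)
m[:,:150]=0;m[:,330:]=0
m=cv2.morphologyEx(m,cv2.MORPH_CLOSE,np.ones((5,5)));m=cv2.morphologyEx(m,cv2.MORPH_OPEN,np.ones((5,5)))
n,l,s,_=cv2.connectedComponentsWithStats(m);k=1+s[1:,4].argmax();m=l==k;print(s[k])
P=top(c,m,.03);r=[]
for x in np.arange(.52,.60,.005):
    q=P[abs(P[:,0]-x)<.0025]
    if len(q)>10: r.append((x,q[:,1].min(),q[:,1].max()))
r=np.array(r);print(np.round(r[:,2]-r[:,1],4))
for j in (1,2): print(np.polyfit(r[:,0]-.6,r[:,j],1))
q=P[abs(P[:,1]-.16)<.03];print('front x',q[:,0].min())
# hough of white plate
w=((h[...,1]<40)&(h[...,2]>200)).astype(np.uint8);print(cv2.connectedComponentsWithStats(w)[2][1:6])
E
```

```text
[0.51512791 0.11209974 0.1525798 ] [-3.69777290e-04  4.22831971e-02  9.99103600e-01  1.99749702e-03] [-1.11677991  5.92445418 -2.77927979] 0.15317494182142785
[0.45140725 0.19554199 0.37322889] [-0.31484183  0.02310812  0.94886281]
[[101  38 106]
 [101  36 112]
 [102  31 139]
 [101  28 171]] [[  0   5  49]
 [113  16  62]
 [104  35 146]
 [100  32 185]
 [102  34 188]
 [101  33 188]] [[102  36 107]
 [103  38 108]
 [101  38 107]
 [102  36 105]
 [103  37  82]
 [100  21  37]
 [  0   8  31]
 [150   8  31]]
[ 179  141   96  111 8421]
[0.1091 0.1091 0.1092 0.1089 0.109  0.1086 0.1091 0.1095 0.11   0.11
 0.1098 0.1099 0.1094 0.11   0.1099 0.1097]
[-0.03503045  0.09931239]
[-0.02088082  0.20937203]
front x 0.502002932527954
[[  8   0  10  23 183]
 [323   0  14   4  54]
 [ 12  36  13  41 317]
 [ 37  57   1   1   1]
 [ 41  56   2   2   2]]
```

carry_out:
  rows: "-25 -12 10 -0.5;-25 -12 10 0;0 0 0 0;0 0 0 0;0 0 0 0"

```text
t: 9.4
eef_pos: [0.4672, 0.0794, 0.1723]
tool_rot: [0.0, 0.051, 0.999, -0.0]
contact_force: [0.2, 0.2, -1.9]
gripper_width: 0.156
grasp_force: 49.1
```

```bash
cat > w4.py <<'E'
from h import *
def meas(im,c,z=.03,xs=(.515,.60)):
    h=cv2.cvtColor(im,cv2.COLOR_BGR2HSV)
    m=((h[...,0]>90)&(h[...,0]<115)&(h[...,1]>25)&(h[...,2]>55)).astype(np.uint8)
    m=cv2.morphologyEx(m,cv2.MORPH_CLOSE,np.ones((5,5)));m=cv2.morphologyEx(m,cv2.MORPH_OPEN,np.ones((5,5)))
    n,l,s,_=cv2.connectedComponentsWithStats(m);k=1+s[1:,4].argmax();m=l==k;print(s[k])
    P=top(c,m,z);r=[]
    for x in np.arange(*xs,.005):
        q=P[abs(P[:,0]-x)<.0025]
        if len(q)>10: r.append((x,q[:,1].min(),q[:,1].max()))
    r=np.array(r);print(np.round(r[:,2]-r[:,1],4))
    for j in (1,2): print(np.polyfit(r[:,0]-.6,r[:,j],1))
    q=P[abs(P[:,1]-.16)<.03];print('front x',q[:,0].min())
E
python3 - <<'E'
from w4 import *
ob=get_obs();print(ob['eef_pos'],ob['tool_rot'],ob['contact_force'],ob['torque'])
c=cam('wrist');cv2.imwrite('pics/w4.png',c['img']);meas(c['img'],c)
for t,z in dict(gap_mouth=.03,gap_end=.03,clamp_top=.075,clamp_edge=.061,gauge_tip=.14).items():
    print(t,[(np.round(r['centre']).tolist(),round(r['confidence'],2),np.round(atz(c,r['centre'],z),4)[:2].tolist()) for r in place_of('wrist',t)[:3]])
E
```

```text
[0.46718776 0.07938666 0.1722549 ] [ 1.17726112e-04  5.06481879e-02  9.98716550e-01 -2.14696464e-06] [ 0.19958968  0.23820209 -1.85530079] [-0.02931847  0.06540759 -0.02539437]
[    0   208   106   161 12380]
[0.0878 0.0893 0.0915 0.0939 0.0954 0.0973 0.0992 0.1012 0.1028 0.1051
 0.1071 0.1091 0.1111 0.1127 0.1148 0.1169 0.119 ]
[-0.37753523 -0.22966562]
[ 0.01144761 -0.10896878]Traceback (most recent call last):
  File "<stdin>", line 3, in <module>
  File "w4.py", line 13, in meas
    q=P[abs(P[:,1]-.16)<.03];print('front x',q[:,0].min())
                                             ~~~~~~~~~~^^
    return umr_minimum(a, axis, None, out, keepdims, initial, where)
ValueError: zero-size array to reduction operation minimum which has no identity
```

View pics/w4.png

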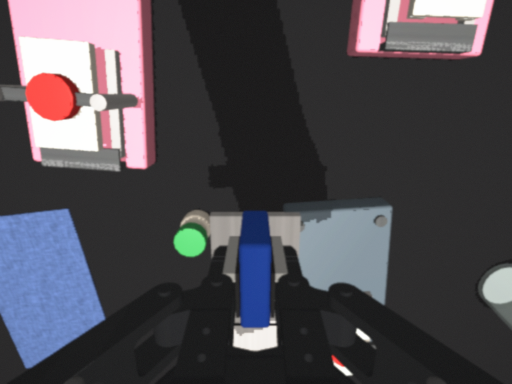

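carry_out:
  rows: "0 40 10 1;0 40 10 1;0 40 10 1;0 40 0 1;0 20 0 1;0 0 0 0;0 0 0 0;0 0 0 0"

```text
t: 10.45
eef_pos: [0.4669, 0.2573, 0.2022]
tool_rot: [-0.0, 0.008, 1.0, -0.0]
contact_force: [-1.0, -0.0, -1.6]
gripper_width: 0.159
grasp_force: 49.2
```

```bash
python3 - <<'E'
from w4 import *
ob=get_obs();print(ob['eef_pos'],ob['tool_rot'],ob['contact_force'],ob['torque'])
c=cam('wrist');cv2.imwrite('pics/w5.png',c['img'])
L={t:place_of('wrist',t) for t in ['gap_mouth','gap_end','clamp_top','clamp_edge','gauge_tip']}
for t,z in dict(gap_mouth=.03,gap_end=.03,clamp_top=.075,clamp_edge=.061,gauge_tip=.17).items():
    print(t,[(np.round(r['centre']).tolist(),round(r['confidence'],2),np.round(atz(c,r['centre'],z),4)[:2].tolist()) for r in L[t][:3]])
im=c['img'].copy()
a,b=proj(c,(.50,.08,.03)),proj(c,(.61,.23,.03));print(a,b)
meas(im,c,.03,(.51,.59))
E
```

```text
[0.46693801 0.25728377 0.2022086 ] [-1.10049407e-04  8.47854983e-03  9.99963981e-01 -3.71417201e-04] [-0.98219903 -0.01978258 -1.62873971] [0.03680839 0.07381483 0.03599407]
gap_mouth [([175.0, 285.0], 0.94, [0.609, 0.1569])]
gap_end [([225.0, 61.0], 0.67, [0.3573, 0.2307]), ([176.0, 286.0], 0.66, [0.6112, 0.1584])]
clamp_top []
clamp_edge []
gauge_tip []
[np.float64(96.17061183755047), np.float64(202.37349660804273)] [np.float64(234.52843820361292), np.float64(284.5536382361505)]
[ 123  200   98   98 7145]
[0.1095 0.1089 0.0952 0.0894 0.0952 0.0971 0.0964 0.0968 0.0967 0.0975
 0.0969 0.0974 0.0966 0.0982 0.0982 0.0967]
[-0.0373036  0.1043669]
[-0.10074443  0.19895657]
front x 0.49804711513351063
```

View pics/w5.png

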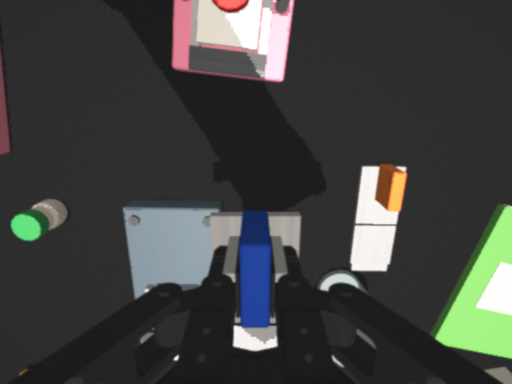

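carry_out:
  rows: "0 -32 -20 -0.3;0 -32 -35 0;4 -31 -35 0;0 0 -25 0;0 0 -12 0;0 0 -10 0;0 0 0 0;0 0 0 0"

```text
t: 11.75
eef_pos: [0.4711, 0.1646, 0.066]
tool_rot: [0.001, 0.01, 1.0, 0.0]
contact_force: [0.2, 0.3, -1.8]
gripper_width: 0.157
grasp_force: 49.2
```

```bash
python3 - <<'E'
from w4 import *
ob=get_obs();print(ob['eef_pos'],ob['tool_rot'],ob['contact_force'],ob['torque'])
cs={n:cam(n) for n in('scene','side')}
out=[]
for n,c in cs.items():
    cv2.imwrite(f'pics/{n}6.png',c['img'])
    u,v=np.round(proj(c,(.60,.16,.05))).astype(int)
    out.append(cv2.resize(c['img'][v-42:v+42,u-50:u+50],(700,588),interpolation=cv2.INTER_CUBIC)[:, :]); print(n,u,v)
    for t in ('gauge_tip','gap_mouth','gauge_grip','clamp_edge','clamp_top'):
        z=dict(gauge_tip=ob['eef_pos'][2]-.0125,gap_mouth=.03,gauge_grip=ob['eef_pos'][2]+.0145,clamp_edge=.061,clamp_top=.075)[t]
        print(t,[(r['confidence'],np.round(r['centre'],1),atz(c,r['centre'],z).round(4)[:2]) for r in place_of(n,t) if np.hypot(r['centre'][0]-u,r['centre'][1]-v)<40])
cv2.imwrite('pics/c6.png',cv2.resize(np.hstack(out),(800,336),interpolation=cv2.INTER_AREA))
E
```

```text
[0.47112792 0.16463496 0.06595625] [5.41498703e-04 9.50980785e-03 9.99954576e-01 3.41430785e-04] [ 0.17395094  0.29681272 -1.84790784] [-0.05848955  0.02927048  0.01509321]
scene 304 197
gauge_tip []
gap_mouth [(0.64, array([309.1, 204.8]), array([0.6249, 0.1633]))]
gauge_grip [(0.65, array([279.6, 170.6]), array([0.4717, 0.1641]))]
clamp_edge [(0.57, array([305.8, 198.9]), array([0.6181, 0.1508]))]
clamp_top [(0.64, array([314.9, 199.2]), array([0.6477, 0.1622])), (0.51, array([303.3, 198.8]), array([0.6219, 0.134 ]))]
side 240 160
gauge_tip [(0.67, array([239.3, 161.9]), array([0.588 , 0.1517]))]
gap_mouth [(0.92, array([245.4, 162.7]), array([0.6235, 0.1625]))]
gauge_grip [(0.86, array([205. , 167.3]), array([0.4656, 0.1661])), (0.63, array([259.9, 155.5]), array([0.6322, 0.1039]))]
clamp_edge [(0.5, array([244.8, 157.9]), array([0.6088, 0.1486]))]
clamp_top [(0.64, array([253.6, 148.3]), array([0.654 , 0.1561])), (0.34, array([210.3, 146.3]), array([0.5586, 0.2607]))]
```

View pics/c6.png

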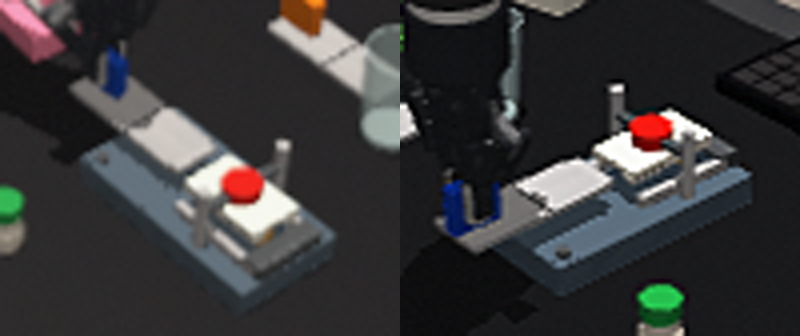

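carry_out:
  rows: "0 -2 -8 0;0 0 -7 0;0 0 0 0;0 0 -2 0;0 0 0 0"

```text
t: 12.98
eef_pos: [0.4706, 0.1621, 0.0483]
tool_rot: [-0.0, 0.01, 1.0, 0.0]
contact_force: [-0.6, -0.1, -0.7]
gripper_width: 0.154
grasp_force: 49.3
```

carry_out:
  rows: "0 0 -2 0;0 0 0 0"

```text
t: 13.22
eef_pos: [0.4706, 0.1621, 0.0463]
tool_rot: [-0.0, 0.01, 1.0, 0.0]
contact_force: [0.7, -0.1, -2.2]
gripper_width: 0.158
grasp_force: 49.3
```

carry_out:
  rows: "0 0 -1 0;0 0 0 0"

```text
t: 13.48
eef_pos: [0.4707, 0.1621, 0.0455]
tool_rot: [0.0, 0.01, 1.0, 0.0]
contact_force: [-0.4, 0.7, 0.5]
gripper_width: 0.158
grasp_force: 49.8
```

carry_out:
  rows: "0 0 1 0;8 0 0 0;8 0 0 0;8 -0.5 0 0;0 0 0 0"

```text
t: 14.1
eef_pos: [0.4956, 0.1614, 0.0463]
tool_rot: [0.0, 0.01, 1.0, 0.0]
contact_force: [0.3, 0.4, -3.2]
gripper_width: 0.152
grasp_force: 49.3
```

```bash
python3 - <<'E'
from w4 import *
ob=get_obs();print(ob['eef_pos'],ob['contact_force'],ob['torque'])
out=[]
for n,p in (('scene',1),('side',1)):
    c=cam(n); cv2.imwrite(f'pics/{n}7.png',c['img'])
    u,v=np.round(proj(c,(.60,.16,.05))).astype(int)
    out.append(cv2.resize(c['img'][v-30:v+30,u-40:u+40],(400,300),interpolation=cv2.INTER_CUBIC))
cv2.imwrite('pics/c7.png',np.hstack(out))
E
```

```text
[0.4956152  0.16143921 0.04630078] [ 0.25830816  0.40313966 -3.17967446] [-0.00203954  0.08997148 -0.0179969 ]
```

View pics/c7.png

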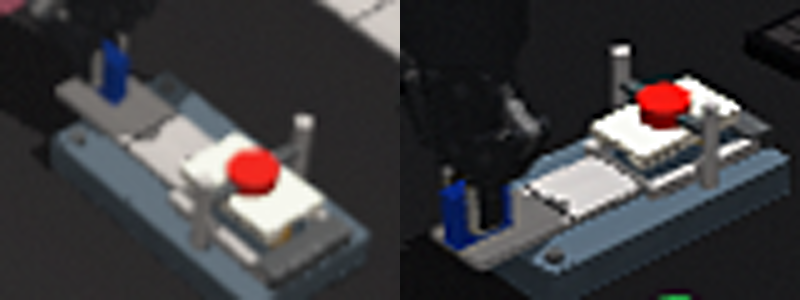

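carry_out:
  rows: "6 0 0 0;6 -0.3 0 0;0 0 0 0"

```text
t: 14.58
eef_pos: [0.5074, 0.1613, 0.0464]
tool_rot: [0.0, 0.01, 1.0, 0.0]
contact_force: [-0.7, 0.8, -2.6]
gripper_width: 0.159
grasp_force: 49.3
```

carry_out:
  rows: "6 0 0 0;6 -0.3 0 0;0 0 0 0"

```text
t: 14.95
eef_pos: [0.5193, 0.1609, 0.0464]
tool_rot: [0.0, 0.01, 1.0, 0.0]
contact_force: [-0.9, 0.7, -1.2]
gripper_width: 0.154
grasp_force: 49.3
```

carry_out:
  rows: "6 0 0 0;5 -0.3 0 0;0 0 0 0"

```text
t: 15.32
eef_pos: [0.5302, 0.1606, 0.0463]
tool_rot: [0.0, 0.01, 1.0, 0.0]
contact_force: [-0.1, -0.1, -2.0]
gripper_width: 0.156
grasp_force: 49.3
```

carry_out:
  rows: "2 0 0 0;2 0 0 0;0 0 0 0"

```text
t: 15.7
eef_pos: [0.5338, 0.1607, 0.0463]
tool_rot: [0.0, 0.01, 1.0, 0.0]
contact_force: [1.2, -0.6, -1.3]
gripper_width: 0.155
grasp_force: 49.3
```

carry_out:
  rows: "1.5 0 0 0;0 0 0 0"

```text
t: 15.95
eef_pos: [0.5352, 0.1607, 0.0463]
tool_rot: [0.0, 0.01, 1.0, 0.0]
contact_force: [-0.4, 0.1, -2.4]
gripper_width: 0.154
grasp_force: 49.3
```

carry_out:
  rows: "1.5 0 0 0;0 0 0 0"

```text
t: 16.2
eef_pos: [0.5367, 0.1607, 0.0463]
tool_rot: [0.0, 0.01, 1.0, 0.0]
contact_force: [0.0, -0.1, -1.3]
gripper_width: 0.158
grasp_force: 49.3
```

carry_out:
  rows: "1 0 0 0;0 0 0 0"
  force: 25

```text
t: 16.45
eef_pos: [0.5377, 0.1607, 0.0463]
tool_rot: [0.0, 0.01, 1.0, -0.0]
contact_force: [0.3, 0.7, -2.6]
gripper_width: 0.157
grasp_force: 49.3
```

carry_out:
  rows: "1 0 0 0;0 0 0 0"

```text
t: 16.7
eef_pos: [0.5387, 0.1607, 0.0463]
tool_rot: [0.0, 0.01, 1.0, 0.0]
contact_force: [-0.0, -0.0, -2.2]
gripper_width: 0.154
grasp_force: 49.3
```

carry_out:
  rows: "1 0 0 0;0 0 0 0"
  claw: 5
  force: 25

```text
t: 16.95
eef_pos: [0.5397, 0.1607, 0.0463]
tool_rot: [0.0, 0.01, 1.0, 0.0]
contact_force: [-0.0, 0.5, -3.2]
gripper_width: 0.153
grasp_force: 49.3
```

carry_out:
  rows: "1 0 0 0;0 0 0 0"

```text
t: 17.2
eef_pos: [0.5407, 0.1607, 0.0463]
tool_rot: [0.0, 0.01, 1.0, 0.0]
contact_force: [0.1, 0.1, -2.5]
gripper_width: 0.154
grasp_force: 49.3
```

carry_out:
  rows: "1 0 0 0;0 0 0 0"

```text
t: 17.45
eef_pos: [0.5417, 0.1607, 0.0463]
tool_rot: [0.0, 0.01, 1.0, 0.0]
contact_force: [-0.4, -0.5, -2.1]
gripper_width: 0.154
grasp_force: 49.3
```

carry_out:
  rows: "1 0 0 0;0 0 0 0"

```text
t: 17.7
eef_pos: [0.5427, 0.1607, 0.0463]
tool_rot: [0.0, 0.01, 1.0, 0.0]
contact_force: [0.1, 0.1, -2.6]
gripper_width: 0.158
grasp_force: 49.3
```

carry_out:
  rows: "1 0 0 0;0 0 0 0"

```text
t: 17.95
eef_pos: [0.5437, 0.1607, 0.0463]
tool_rot: [0.0, 0.01, 1.0, 0.0]
contact_force: [0.2, 0.0, -1.5]
gripper_width: 0.159
grasp_force: 49.3
```

carry_out:
  rows: "1 0 0 0;0 0 0 0"

```text
t: 18.2
eef_pos: [0.5447, 0.1607, 0.0463]
tool_rot: [0.0, 0.01, 1.0, 0.0]
contact_force: [0.1, -0.3, -2.0]
gripper_width: 0.156
grasp_force: 49.3
```

carry_out:
  rows: "1 0 0 0;0 0 0 0"

```text
t: 18.45
eef_pos: [0.5457, 0.1607, 0.0463]
tool_rot: [0.0, 0.01, 1.0, 0.0]
contact_force: [-0.1, -0.1, -1.4]
gripper_width: 0.152
grasp_force: 49.3
```

carry_out:
  rows: "1 -0.2 0 0;0 0 0 0"

```text
t: 18.7
eef_pos: [0.5467, 0.1605, 0.0463]
tool_rot: [0.0, 0.01, 1.0, 0.0]
contact_force: [-0.2, -0.7, -1.9]
gripper_width: 0.156
grasp_force: 49.3
```

carry_out:
  rows: "1 0 0 0;0 0 0 0"

```text
t: 18.95
eef_pos: [0.5477, 0.1605, 0.0463]
tool_rot: [0.0, 0.01, 1.0, 0.0]
contact_force: [0.3, 0.5, -1.6]
gripper_width: 0.151
grasp_force: 49.3
```

carry_out:
  rows: "1 0 0 0;0 0 0 0"

```text
t: 19.2
eef_pos: [0.5487, 0.1605, 0.0463]
tool_rot: [0.0, 0.01, 1.0, 0.0]
contact_force: [-1.0, 0.1, -1.7]
gripper_width: 0.156
grasp_force: 49.3
```

carry_out:
  rows: "1 0 0 0;0 0 0 0"

```text
t: 19.45
eef_pos: [0.5498, 0.1605, 0.0463]
tool_rot: [0.0, 0.01, 1.0, 0.0]
contact_force: [-0.3, -0.6, -2.0]
gripper_width: 0.151
grasp_force: 49.3
```

carry_out:
  rows: "1 0 0 0;0 0 0 0"

```text
t: 19.7
eef_pos: [0.5507, 0.1605, 0.0463]
tool_rot: [0.0, 0.01, 1.0, 0.0]
contact_force: [-0.8, 0.5, -1.9]
gripper_width: 0.154
grasp_force: 49.3
```

carry_out:
  rows: "1 0 0 0;0 0 0 0"

```text
t: 19.95
eef_pos: [0.5517, 0.1605, 0.0463]
tool_rot: [0.0, 0.01, 1.0, 0.0]
contact_force: [0.8, 0.2, -2.5]
gripper_width: 0.159
grasp_force: 49.3
```

carry_out:
  rows: "1 0 0 0;0 0 0 0"

```text
t: 20.2
eef_pos: [0.5527, 0.1605, 0.0463]
tool_rot: [0.0, 0.01, 1.0, 0.0]
contact_force: [-1.2, 1.2, -2.1]
gripper_width: 0.157
grasp_force: 49.3
```

carry_out:
  rows: "1 0 0 0;0 0 0 0"

```text
t: 20.45
eef_pos: [0.5536, 0.1605, 0.0463]
tool_rot: [-0.0, 0.01, 1.0, -0.0]
contact_force: [-0.2, -0.3, -1.5]
gripper_width: 0.156
grasp_force: 49.3
```

carry_out:
  rows: "1 0 0 0;0 0 0 0"

```text
t: 20.7
eef_pos: [0.5538, 0.1605, 0.046]
tool_rot: [-0.001, 0.01, 1.0, -0.0]
contact_force: [-2.7, -0.3, -1.5]
gripper_width: 0.155
grasp_force: 49.3
```

carry_out:
  rows: "0.5 0 0 0;0 0 0 0"

```text
t: 20.95
eef_pos: [0.5538, 0.1605, 0.0459]
tool_rot: [-0.001, 0.01, 1.0, -0.0]
contact_force: [-5.5, 0.4, -1.0]
gripper_width: 0.159
grasp_force: 49.5
```

carry_out:
  rows: "-0.8 0 -0.6 0;0 0 0 0"

```text
t: 21.2
eef_pos: [0.5538, 0.1605, 0.0456]
tool_rot: [-0.0, 0.01, 1.0, -0.0]
contact_force: [-5.3, 0.2, 0.6]
gripper_width: 0.155
grasp_force: 49.8
```

carry_out:
  rows: "0 0 0 0;0 0 0 0;0 0 0 0;0 0 0 0"
  claw: 50

```text
t: 21.7
eef_pos: [0.5547, 0.1605, 0.0458]
tool_rot: [0.0, 0.01, 1.0, 0.0]
contact_force: [-0.1, 0.5, -0.3]
gripper_width: 0.585
grasp_force: 0.0
```

```bash
python3 - <<'E'
from w4 import *
ob=get_obs();print(ob['eef_pos'],ob['contact_force'])
out=[]
for n in ('scene','side'):
    c=cam(n)
    u,v=np.round(proj(c,(.60,.16,.05))).astype(int)
    out.append(cv2.resize(c['img'][v-30:v+30,u-40:u+40],(400,300),interpolation=cv2.INTER_CUBIC))
    for t in ('gauge_grip','clamp_top','clamp_edge'):
        z=dict(gauge_grip=.06,clamp_top=.075,clamp_edge=.061)[t]
        print(t,[(round(r['confidence'],2),atz(c,r['centre'],z).round(4)[:2]) for r in place_of(n,t) if np.hypot(r['centre'][0]-u,r['centre'][1]-v)<40])
cv2.imwrite('pics/c8.png',np.hstack(out))
E
```

```text
[0.55467427 0.16048708 0.04583566] [-0.14424406  0.51779446 -0.34759093]
gauge_grip [(0.58, array([0.5509, 0.1593]))]
clamp_top [(0.79, array([0.6491, 0.1697]))]
clamp_edge [(0.68, array([0.6125, 0.1396]))]
gauge_grip [(0.79, array([0.5484, 0.1592]))]
clamp_top [(0.79, array([0.6467, 0.1559]))]
clamp_edge [(0.68, array([0.6099, 0.1541]))]
```

View pics/c8.png

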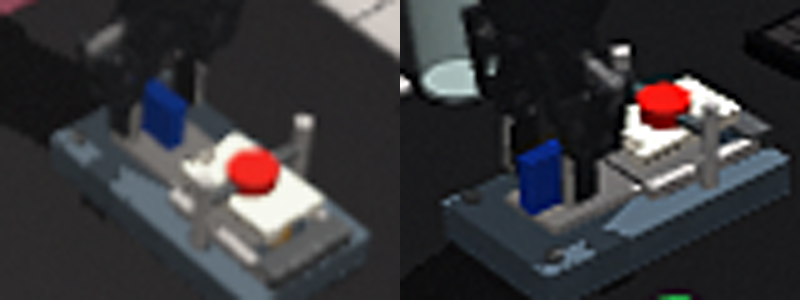

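carry_out:
  rows: "0 0 10 0;0 0 25 0;0 0 40 0;0 0 40 0;-20 0 40 0;-20 0 0 0;0 0 0 0;0 0 0 0"

```text
t: 23.1
eef_pos: [0.5147, 0.1604, 0.2009]
tool_rot: [0.0, 0.01, 1.0, 0.0]
contact_force: [-0.1, -0.0, 0.3]
gripper_width: 0.585
grasp_force: 0.0
```

```bash
cat > knob.py <<'E'
from w4 import *
ob=get_obs();print(ob['eef_pos'],ob['tool_rot'])
c=cam('wrist');cv2.imwrite('pics/k.png',c['img'])
h=cv2.cvtColor(c['img'],cv2.COLOR_BGR2HSV)
m=(((h[...,0]<8)|(h[...,0]>172))&(h[...,1]>200)&(h[...,2]>150)).astype(np.uint8)
n,l,s,ce=cv2.connectedComponentsWithStats(m)
for k in range(1,n):
    if s[k,4]>150:
        P=top(c,l==k,.076); print(s[k],P.mean(0),(P.min(0)+P.max(0))/2,np.ptp(P,axis=0))
for t,z in dict(clamp_top=.076,gauge_grip=.060,clamp_edge=.061,gap_mouth=.03).items():
    print(t,[(np.round(r['centre']).tolist(),round(r['confidence'],2),np.round(atz(c,r['centre'],z),4)[:2].tolist()) for r in place_of('wrist',t)[:2]])
E
python3 knob.py
```

```text
[0.51472982 0.16044109 0.20088941] [2.17315909e-04 9.82693987e-03 9.99951690e-01 4.96484400e-05]
clamp_top [([250.0, 307.0], 0.56, [0.6523, 0.1524])]
gauge_grip [([254.0, 216.0], 0.64, [0.5546, 0.1589])]
clamp_edge [([253.0, 262.0], 0.91, [0.6075, 0.1565])]
gap_mouth [([254.0, 248.0], 0.79, [0.6075, 0.1572])]
```

View pics/k.png

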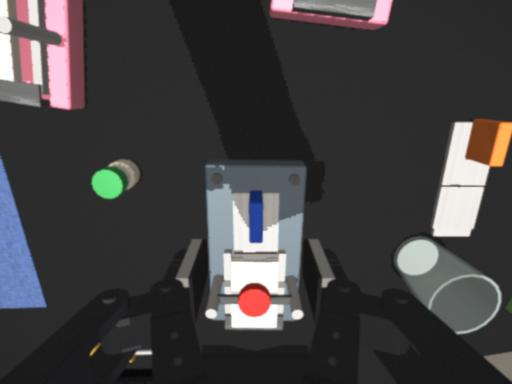

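carry_out:
  rows: "32 0 -20 0;33 -1 -20 0;33 -1 -20 0;32 -0.5 -20 0;0 0 -18 0;0 0 -10 0;0 0 -3 0;0 0 0 0"
  claw: 0

```text
t: 24.35
eef_pos: [0.644, 0.1583, 0.0902]
tool_rot: [0.0, 0.01, 1.0, 0.0]
contact_force: [-0.6, 0.3, -0.2]
gripper_width: -0.002
grasp_force: 0.0
```

carry_out:
  rows: "0.5 0 -5 0;0 0 -4 0;0 0 -2 0;0 0 0 0"

```text
t: 24.85
eef_pos: [0.6447, 0.158, 0.0785]
tool_rot: [-0.0, 0.01, 1.0, -0.0]
contact_force: [-0.4, 0.2, 0.4]
gripper_width: 0.004
grasp_force: 0.0
```

carry_out:
  rows: "0 0 -2 0;0 0 -2 0;0 0 0 0"

```text
t: 25.22
eef_pos: [0.6451, 0.1581, 0.0753]
tool_rot: [0.0, 0.01, 1.0, 0.0]
contact_force: [-1.7, -0.5, 3.8]
gripper_width: -0.002
grasp_force: 2.0
```

Knob touched. Press on in small steps.

carry_out:
  rows: "0 0 -1.5 0;0 0 -1.5 0;0 0 0 0"

```text
t: 25.6
eef_pos: [0.6451, 0.1581, 0.0723]
tool_rot: [0.0, 0.01, 1.0, 0.0]
contact_force: [-1.3, -0.5, 5.5]
gripper_width: -0.002
grasp_force: 2.5
```

carry_out:
  rows: "0 0 -1.5 0;0 0 -1.5 0;0 0 0 0"

```text
t: 25.98
eef_pos: [0.6451, 0.158, 0.0693]
tool_rot: [0.0, 0.01, 1.0, 0.0]
contact_force: [-0.9, -0.2, 5.6]
gripper_width: -0.002
grasp_force: 2.5
```

carry_out:
  rows: "0 0 -1.5 0;0 0 -1.5 0;0 0 0 0"

```text
t: 26.35
eef_pos: [0.6451, 0.158, 0.0663]
tool_rot: [0.0, 0.01, 1.0, 0.0]
contact_force: [-1.4, -0.2, 4.7]
gripper_width: 0.002
grasp_force: 2.5
```

carry_out:
  rows: "0 0 -1 0;0 0 -1 0;0 0 0 0"

```text
t: 26.72
eef_pos: [0.6451, 0.1581, 0.0644]
tool_rot: [0.0, 0.01, 1.0, 0.0]
contact_force: [-1.2, -0.9, 6.0]
gripper_width: 0.003
grasp_force: 2.7
```

carry_out:
  rows: "0 0 -1 0;0 0 0 0"

```text
t: 26.98
eef_pos: [0.6452, 0.1581, 0.0634]
tool_rot: [0.0, 0.01, 1.0, 0.0]
contact_force: [-1.5, -0.6, 4.9]
gripper_width: 0.002
grasp_force: 2.9
```

carry_out:
  rows: "0 0 -1 0;0 0 0 0"

```text
t: 27.22
eef_pos: [0.6454, 0.158, 0.0625]
tool_rot: [0.001, 0.01, 1.0, 0.0]
contact_force: [-1.1, -1.0, 6.6]
gripper_width: 0.002
grasp_force: 3.1
```

carry_out:
  rows: "0 0 -0.7 0;0 0 0 0"

```text
t: 27.48
eef_pos: [0.6455, 0.158, 0.0622]
tool_rot: [0.001, 0.01, 1.0, 0.0]
contact_force: [-1.2, -1.5, 8.1]
gripper_width: 0.001
grasp_force: 4.1
```

carry_out:
  rows: "0 0 -0.7 0;0 0 0 0"

```text
t: 27.72
eef_pos: [0.6455, 0.158, 0.0621]
tool_rot: [0.001, 0.01, 1.0, 0.0]
contact_force: [-4.4, -1.6, 12.8]
gripper_width: -0.002
grasp_force: 6.6
```

carry_out:
  rows: "0 0 -0.8 0;0 0 0 0"

```text
t: 27.98
eef_pos: [0.6455, 0.158, 0.0621]
tool_rot: [0.001, 0.01, 1.0, 0.0]
contact_force: [-7.0, -1.9, 18.2]
gripper_width: 0.002
grasp_force: 9.3
```

carry_out:
  rows: "0 0 -0.5 0;0 0 0 0"

```text
t: 28.22
eef_pos: [0.6456, 0.158, 0.0621]
tool_rot: [0.001, 0.01, 1.0, 0.001]
contact_force: [-7.6, -2.0, 22.1]
gripper_width: 0.002
grasp_force: 11.1
```

Seated firmly. Lift off and inspect.

carry_out:
  rows: "0 0 3 0;0 0 10 0;0 0 30 0;-30 0 40 0;-40 0 40 0;-40 0 20 0;-20 0 0 0;0 0 0 0;0 0 0 0"

```text
t: 29.35
eef_pos: [0.5156, 0.158, 0.2021]
tool_rot: [0.0, 0.01, 1.0, 0.0]
contact_force: [0.1, -0.4, -0.9]
gripper_width: 0.001
grasp_force: 0.0
```

```bash
sed -i 's/\.076/.062/g' knob.py; python3 knob.py; python3 - <<'E'
from w4 import *
out=[]
for n in ('side',):
    c=cam(n)
    u,v=np.round(proj(c,(.63,.16,.05))).astype(int)
    out.append(cv2.resize(c['img'][v-30:v+30,u-40:u+40],(480,360),interpolation=cv2.INTER_CUBIC))
w=cv2.imread('pics/k.png')[150:360,130:380]
out.append(cv2.resize(w,(320,360)))
cv2.imwrite('pics/c9.png',np.hstack(out))
E
```

```text
[0.51555111 0.157993   0.20209042] [3.06902769e-04 9.86063848e-03 9.99951336e-01 1.26347200e-05]
clamp_top []
gauge_grip [([258.0, 214.0], 0.82, [0.5529, 0.1602]), ([253.0, 311.0], 0.37, [0.6732, 0.153])]
clamp_edge []
gap_mouth [([472.0, 136.0], 0.45, [0.4825, 0.3844])]
```

View pics/c9.png

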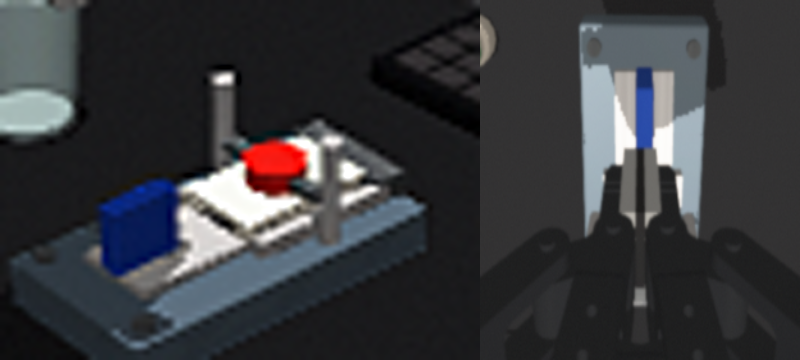

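The picture shows the plate sitting level on the blade, with the gauge in place. The robot is touching nothing.

```bash
python3 -c "from station import *; print(hand_in())"
```

```text
the job is handed in; nothing more can be done
None
```

The job is handed in, though the hand-in gave back no verdict: the blue gauge's blade went in until it touched the stop, about 71 mm in at roughly 5 N, and was let go. The clamp plate was then pressed down until the knob top stood 62 mm above the bench, and it looked level in the last picture.

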